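# Flip the middle stop down and butt the strip against it

### The job

Set the pine strip up for sawing to the middle length: push the middle one of the three flip stops on the fence over and fully down, then, with that stop down, push the strip flush against the fence and along it until its end butts against the stop. Nothing is picked up: the strip slides flat on the sawing board and is never lifted. Leave the other two stops flipped up and everything else where it is.

Things in the scene. Friction and masses are not known exactly. Their poses are not given: they have to be found in the camera images.
- sawboard: fixed grey sawing board 180 x 700 mm, top at 12 mm, lying across in front of the robot. Origin at table height under the front face of its fence, mid length; +x into the fence, +y to the left along it. The fence fills x = 0 to 32 mm, up to 57 mm high, full length: wood with a saw kerf at y = 30 mm on the left, aluminium extrusion with three alike flip stops on the right
- mid_hinge (a point): hinge axis of the middle flip stop, 14 mm in front of the fence face, 77 mm above the table, on the stop's centre line; axes as the sawing board's, the hinge turns about y. Behind it the stop's shoe (40 mm wide) carries a black knob: centre 32 mm behind the hinge, 28 mm across, top 7 mm above the hinge
- mid_tip (a point): tip of the middle stop's arm, turning with it: an aluminium bar 60 mm long from hinge to tip (own -z), 22 mm wide (11 mm either side in y), 16 mm thick (8 mm either side in own x). Arm down: the tip is 5 mm above the board, and the arm's left side is the face that the strip's end butts against
- mid_arm (a joint): arm of the middle flip stop; value = flip angle: 0 = hanging straight down in front of the fence (on its rest), 1.57 = level towards the operator (-x of the sawing board), 3.14 = straight up, at most 3.95 = leaning back over the knob. Starts at 3.45 to 3.9. Stiff hinge: it stays where it is left and must be pushed all the way (1 to 2 N near the tip)
- near_arm (a joint): arm of the stop nearest to the saw kerf, 70 to 160 mm to the left of the middle one, same build and same values; stays up
- far_arm (a joint): arm of the stop farthest from the saw kerf, 70 to 160 mm to the right of the middle one, same build and same values; stays up
- strip: pine strip 280 mm long (own y), 36 mm wide (own x), 20 mm high, about 110 g, lying flat on the sawing board in front of the fence, left of the stops, a little off the fence and askew. Origin: centre of its underside
- strip_end (a point): centre of the strip's right-hand end face, 140 mm from its centre along its own -y, half-way up
- strip_back_r (a point): right-hand end of the strip's long side that faces the fence, half-way up
- strip_back_l (a point): left-hand end of the strip's long side that faces the fence, half-way up
- square: try square lying on the front right of the sawing board: dark wooden stock 100 mm, steel blade 120 mm, 14 mm high; stays. Origin under the stock's centre
- offcut: short offcut of the same strip, 36 x 20 mm, standing 48 mm tall near the front edge of the sawing board, right of the middle; stays. Origin: centre of its underside
- saw: pull saw lying behind the sawing board, 480 mm long, 24 mm high; stays. Origin on the table at mid length
- finial: turned wooden finial, 48 mm across, standing 98 mm tall in front of the sawing board, right of the middle; stays. Origin: centre of its underside
- tape: tape measure 66 x 36 mm, standing 62 mm tall behind the sawing board on the right; stays. Origin: centre of its underside
- mallet: wooden mallet lying in front left, 310 mm long, 50 mm high; stays. Origin on the table under its head

How it is judged:
By the outcome, as a careful person would: the job done as asked, in the order asked, and still so for the second after the job is handed in, with the robot touching nothing.
It also fails if it takes over 72 s, if anything falls off the work surface, if the arm or the gripper's body presses on something with over 40 N, if the wrist force passes 120 N, or if a joint passes its speed limit or range.

### The arm

A 6-joint arm with a two-finger parallel gripper is mounted at the origin on the work surface. World frame = base frame: x ahead of the robot, y to its left, z up, the work surface at z = 0. Lengths are in m, angles in degrees, forces in N, time in s.
With the tool pointing down it reaches from about 0.4 to 0.825 m from the base axis. Payload 7 kg.
Tool frame: the origin (TCP) lies between the finger pads; the fingertips stand 14 mm ahead of it and the grasp point (between the pads) lies 5 mm behind it (r.tips_ahead is the distance from the TCP to the fingertips, in m); z points along the fingers, y is the direction in which the jaws open and shut (so a half turn about z gives the same grasp; the last joint's range is limited). The gripper opens to 88 mm and grips with 3 to 60 N. Pads are 19 mm wide; open, the fingers measure 130 mm over their backs; the gripper's body (78 mm by 193 mm) begins 47 mm behind the grasp point.
Start: joints at [89.273, 20.546, 0.682, 0, -70.136, -16.507], TCP at [0.2, 0.645, 0.241] pointing down, gripper open.
Joint ranges: [-176.03, 176.03], [-82.01, 121.73], [-58.28, 71.71], [-173.87, 95.51], [-174.79, -0.11], [-173.66, 173.66]. Speed limits (degrees/s): [136.94, 136.94, 172.46, 180, 180, 180].

### API

Orientations are given as [roll, pitch, yaw] about the fixed x, y, z axes, in that order (R = Rz(yaw) Ry(pitch) Rx(roll)).
In Python, from plant import r gives the robot as it stands.
- The arm moves only by the tool apply_moves, never from a script. Its arguments are lists of equal length, an entry for each row: "slide": the shift along the tool's x, y, z as a fraction of full scale, a list of three; "turn": the turn, a rotation vector about the tool's x, y, z as a fraction of full scale, a list of three; "jaw": the closure, from 0 (fully open) to 1 (shut). In form: {"slide": [[dx, dy, dz], ...], "turn": [[wx, wy, wz], ...], "jaw": [jaw, ...]}. A call has 1 to 8 rows; each row shifts and turns the commanded pose from where the row before left it, along the tool's axes as they then stand; what a row does not reach is not made up. Full scale, the value 1, is 0.1 m for a shift and 1.5 rad for a turn. A row lasts 1/10 s, in which the tool goes at most 50 mm and 8.59 degrees, less where a joint would pass 70% of its speed; a pose out of reach is approached as far as the arm can. A call with a number of a shift or a turn outside -1 to 1 is refused whole. A call with a gripper value outside its range is refused whole. The fingers move at their own pace and stop on an object; "newtons" is the grip in N (left out, the last holds). Time passes only in rows, so rows that do not move let the fingers close. It gives the time, the measured TCP pose, the force and the opening at its end, in the units of the state.
- r.get_state(): the state, without advancing time (a new reading comes with each control period).
- r.capture(name): name is "side" or "top"; returns a dict with "pixels" (384x512x3 uint8, blue, green, red), "depth" (384x512 float32, m along the optical axis (not along the pixel's ray), 0 where there is no reading), "fx", "fy", "cx", "cy" (pixels), "rvec" (rotation vector, rad) and "tvec" (3), from world to camera coordinates, as OpenCV has them. Camera axes: x right, y down, z forward; pixel columns grow to the right and rows downward; lengths in m; the calibration is good to about 2 mm. A picture is of the moment at which its call begins.
- r.close_job(): hands the job in, once; it reports no verdict.
The state is a dict: "time_s": time; "joints": joint angles; "qd": joint speeds; "joint_torque": joint torques, N m; "tcp_pos": TCP position; "eef_rot": TCP orientation; "contact_force": force on the tool from outside, world axes, zero at the start; "moment": the same for the moment, N m; "gripper_width": finger opening in m.
Only numpy, scipy, OpenCV 4.12 (cv2) and the standard library are available. Lean on these libraries where they do the work, as an engineer would, in place of code of your own. Each camera call takes 0.05 s, during which the arm holds its last target.

## Working session

There is one attempt and no reset: what is moved stays moved. The work goes in short steps, Python scripts to look and compute and a tool call to move; the robot and the scene stay as the last step left them, time stands still between calls to the robot, and variables do not carry over. Pictures are saved under pics/ and viewed, and the job is handed in when it is done.

Besides the shell and the picture viewer there is one more tool, called after "Emit:" in YAML: its name, and indented under it one key for each argument. apply_moves: Moves the arm, as the interface text tells. Shift numbers are shares of 0.1 m and turn numbers shares of 1.5 rad, none past 1 either way. Its arguments: {"type":"object","properties":{"slide":{"type":"array"},"turn":{"type":"array"},"jaw":{"type":"array"},"newtons":{"type":"number"}},"required":["slide","turn","jaw"]}

```bash
mkdir -p pics; ls; python3 - <<'E'
from plant import r
import cv2,numpy as np
print(r.get_state())
for n in("side","top"):
    c=r.capture(n); cv2.imwrite(f"pics/{n}0.png",c["pixels"]); np.savez(f"{n}0.npz",**c)
    R=cv2.Rodrigues(np.array(c["rvec"]))[0]; print(n,c["fx"],c["cx"],c["cy"],-R.T@np.array(c["tvec"]).ravel(),R.round(3).tolist())
E
```

```text
pics
{'time_s': 0.0, 'joints': array([ 8.92741323e+01,  2.05898435e+01,  6.34303616e-01, -2.10308826e-02,
       -7.01336986e+01, -1.65074419e+01]), 'qd': array([-0.04683973,  0.01990111, -0.00478403,  0.03753904,  0.05807316,
        0.03017342]), 'joint_torque': array([ 9.52384798e-04, -5.82716453e+01,  2.93057477e+01,  6.99715421e+00,
        7.24798796e-03, -1.64380212e-04]), 'tcp_pos': array([0.19985214, 0.64426139, 0.23964177]), 'eef_rot': array([ 1.79908822e+02, -6.40320052e-03, -1.72404668e+01]), 'contact_force': array([ 0.01143502, -0.38407189,  0.08663157]), 'moment': array([-0.01391969,  0.01471882, -0.04571854]), 'gripper_width': 0.08702636684562672}
side 368.39231149042246 259.1540356823096 190.14629018910583 [ 0.01823035 -0.50166036  0.75192069] [[0.772, -0.636, 0.001], [-0.429, -0.523, -0.736], [0.469, 0.568, -0.677]]
top 459.7684253463642 251.8545415191654 187.82816377023238 [0.21454923 0.05720735 1.31207966] [[-0.044, -0.999, 0.002], [-0.971, 0.042, -0.237], [0.236, -0.013, -0.972]]
```

View pics/side0.png

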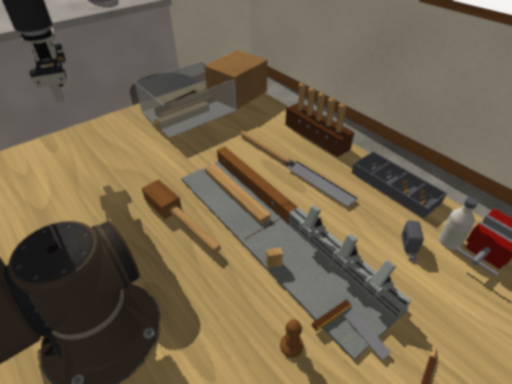

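View pics/top0.png

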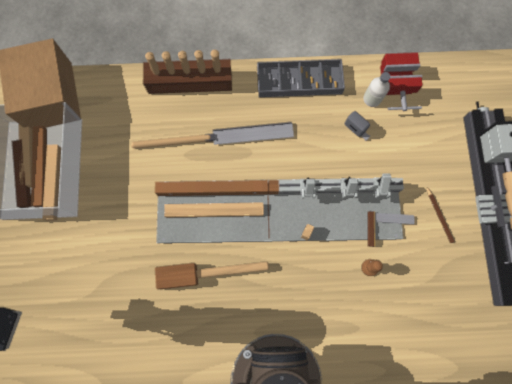

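The top view shows the board spanning columns 157-403 and rows 180-243, with the stops near columns 308, 349 and 385 and the strip at 165-264, row 210. I'll zoom in to measure.

```bash
python3 - <<'E'
import cv2,numpy as np
t=cv2.imread("pics/top0.png"); s=cv2.imread("pics/side0.png")
cv2.imwrite("pics/t_r.png",cv2.resize(t[165:250,260:415],None,fx=5,fy=5,interpolation=cv2.INTER_CUBIC))
cv2.imwrite("pics/t_l.png",cv2.resize(t[165:250,145:300],None,fx=5,fy=5,interpolation=cv2.INTER_CUBIC))
cv2.imwrite("pics/s_r.png",cv2.resize(s[195:315,270:420],None,fx=5,fy=5,interpolation=cv2.INTER_CUBIC))
E
```

```text
(no output)
```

View pics/t_r.png

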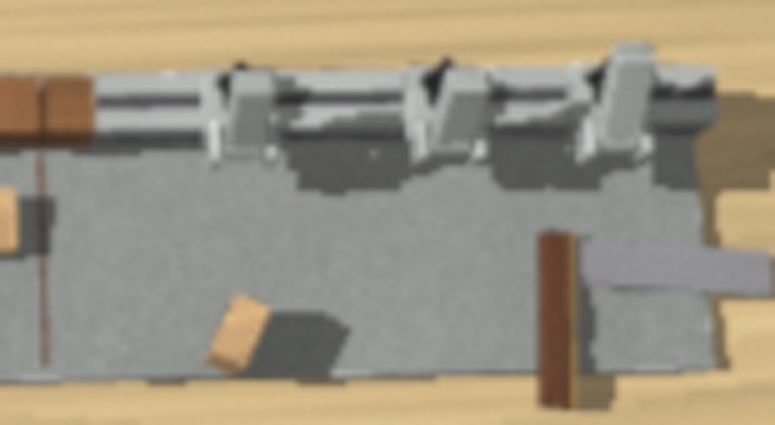

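View pics/t_l.png

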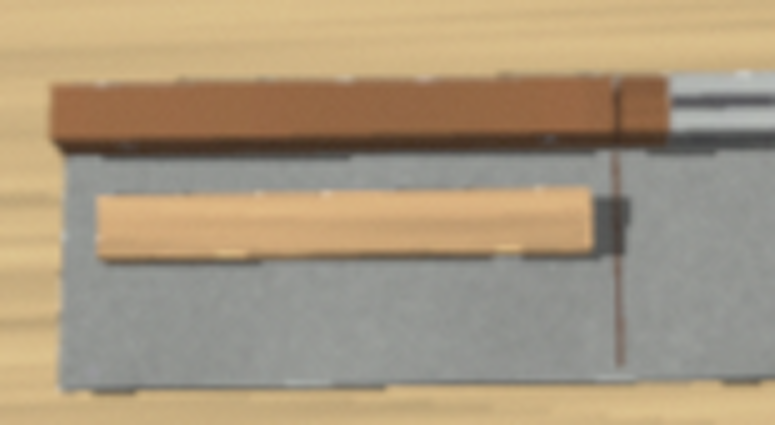

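View pics/s_r.png

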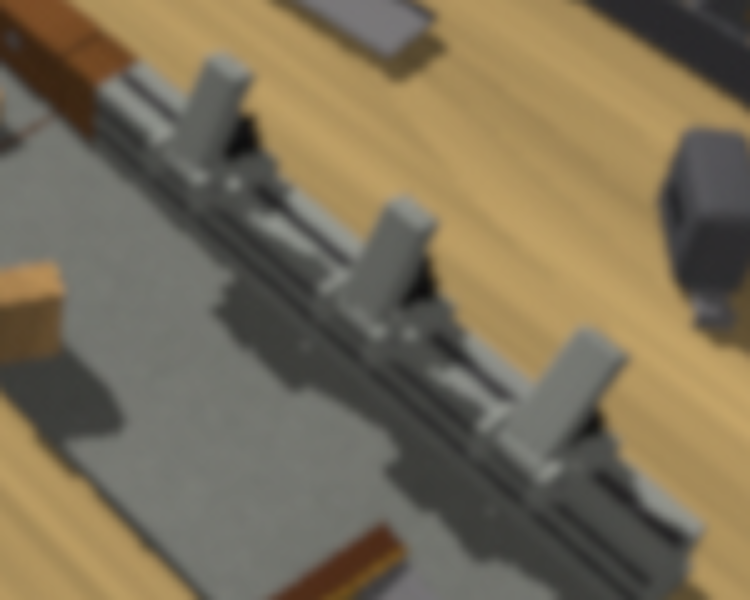

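```bash
cat > h.py <<'E'
import numpy as np,cv2
def load(n): return dict(np.load(n,allow_pickle=True))
def ray(c,u,v):
    R=cv2.Rodrigues(np.array(c["rvec"]))[0]; t=np.array(c["tvec"]).ravel()
    d=R.T@np.array([(u-c["cx"])/c["fx"],(v-c["cy"])/c["fy"],1]); return -R.T@t,d
def onz(c,u,v,z):
    o,d=ray(c,u,v); return o+d*(z-o[2])/d[2]
def zoom(o,p,k=5): return (o[0]+(p[0]+.5)/k-.5, o[1]+(p[1]+.5)/k-.5)
def proj(c,P): return cv2.projectPoints(np.array(P,float).reshape(-1,3),np.array(c["rvec"]),np.array(c["tvec"]),np.array([[c["fx"],0,c["cx"]],[0,c["fy"],c["cy"]],[0,0,1.]]),None)[0].reshape(-1,2)
E
python3 - <<'E'
from h import *
t=load("top0.npz")
L=(145,165);Rr=(260,165)
def p(n,o,q,z): print(n,onz(t,*zoom(o,q),z).round(4))
p("board FL",L,(62,389),.012);p("board FR",Rr,(722,370),.012)
p("fence topback L",L,(52,88),.057);p("fence topback R",Rr,(714,66),.057)
p("fence topfront L",L,(57,139),.057);p("topfront wood end",L,(668,134),.057);
p("fence bot L",L,(66,154),.012);p("kerf top", L,(617,135),.057);p("kerf board front",L,(622,365),.012)
p("kerf board back",L,(614,152),.012)
p("strip TBL",L,(97,196),.032);p("strip TBR",L,(590,187),.032);p("strip FR",L,(592,247),.032);p("strip FL",L,(98,257),.032)
# depth check
for n,q,o in (("strip",(300,225),L),("fence",(300,110),L),("board",(300,330),L)):
    u,v=zoom(o,q);d=t["depth"][int(round(v)),int(round(u))];oo,dd=ray(t,u,v);print(n,(oo+dd*d).round(4))
# strip mask
im=t["pixels"];hsv=cv2.cvtColor(im,cv2.COLOR_BGR2HSV)
E
```

```text
board FL [0.3838 0.3153 0.012 ]
board FR [ 0.3643 -0.3843  0.012 ]
fence topback L [0.548  0.3128 0.057 ]
fence topback R [ 0.5308 -0.3855  0.057 ]
fence topfront L [0.5184 0.3098 0.057 ]
topfront wood end [ 0.5065 -0.0324  0.057 ]
fence bot L [0.5201 0.3136 0.012 ]
kerf top [ 0.5071 -0.0038  0.057 ]
kerf board front [ 0.3837 -0.0018  0.012 ]
kerf board back [ 0.5076 -0.0037  0.012 ]
strip TBL [0.4901 0.292  0.032 ]
strip TBR [0.4833 0.0119 0.032 ]
strip FR [0.4486 0.0125 0.032 ]
strip FL [0.4549 0.2914 0.032 ]
strip [0.4694 0.1776 0.027 ]
fence [0.5291 0.1735 0.0575]
board [0.4117 0.1803 0.0112]
```

```bash
python3 - <<'E'
import cv2,numpy as np
t=cv2.imread("pics/top0.png"); s=cv2.imread("pics/side0.png")
a=cv2.resize(t[172:202,300:400],None,fx=8,fy=8,interpolation=cv2.INTER_CUBIC)
b=cv2.resize(s[230:270,325:365],None,fx=14,fy=14,interpolation=cv2.INTER_CUBIC)
cv2.imwrite("pics/a.png",a);cv2.imwrite("pics/b.png",b)
E
```

```text
(no output)
```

View pics/a.png

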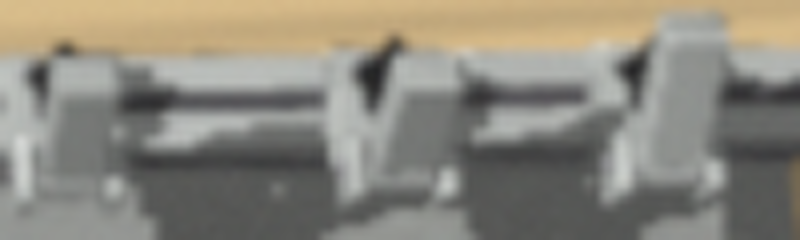

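View pics/b.png

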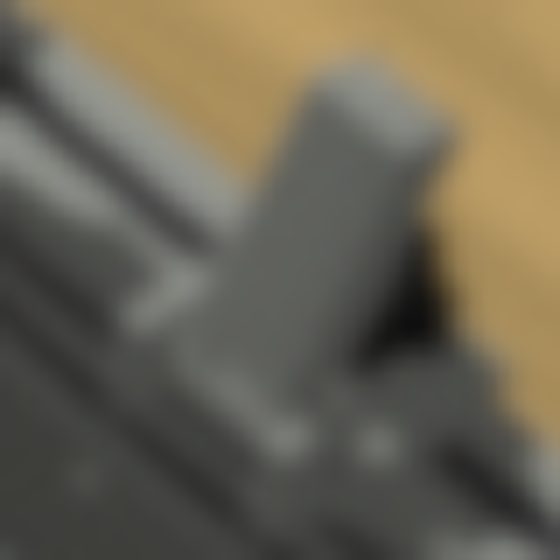

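```bash
python3 - <<'E'
from h import *
t=load("top0.npz");s=load("side0.npz")
def tri(a,b):
    o1,d1=ray(t,*zoom((300,172),a,8));o2,d2=ray(s,*zoom((325,230),b,14))
    k=np.linalg.lstsq(np.c_[d1,-d2],o2-o1,rcond=None)[0];p,q=o1+k[0]*d1,o2+k[1]*d2
    return ((p+q)/2).round(4),round(np.linalg.norm(p-q),4)
print("frontL",tri((400,82),(310,85)),"frontR",tri((465,87),(405,150)))
print("backL",tri((405,52),(365,55)),"backR",tri((462,57),(450,120)))
# ears / hinge
for n,q in (("near",(68,185)),("mid",(400,184)),("far",(665,180))): print(n,onz(t,*zoom((300,172),q,8),.077).round(4))
# lines predicted: hinge positions
for y in(-.18,-.19,-.2,-.21):
    x=.5085+.0255*y-.014
    print(y,(proj(t,[x,y,.077])-[300,172])*8,(proj(s,[x,y,.077])-[325,230])*14)
E
```

```text
frontL (array([ 0.5058, -0.2168,  0.1301]), np.float64(0.0039)) frontR (array([ 0.5022, -0.2371,  0.1357]), np.float64(0.0029))
backL (array([ 0.5157, -0.2191,  0.132 ]), np.float64(0.0036)) backR (array([ 0.5127, -0.2373,  0.135 ]), np.float64(0.0028))
near [ 0.489  -0.1127  0.077 ]
mid [ 0.4844 -0.227   0.077 ]
far [ 0.4819 -0.3185  0.077 ]
-0.18 [[259.12537356 170.70506579]] [[ 30.45402853 199.25912103]]
-0.19 [[288.1016229  170.20731104]] [[ 74.09395376 236.60670679]]
-0.2 [[317.07488455 169.70960762]] [[118.33021812 274.46464693]]
-0.21 [[346.04515898 169.21195551]] [[163.17512918 312.8434744 ]]
```

Emit:
apply_moves:
  slide:
    - [0.15, 0.18, 0]
    - [0.257, 0.3, 0]
    - [0.257, 0.3, 0]
    - [0.257, 0.3, 0]
    - [0.257, 0.3, 0]
    - [0.257, 0.3, 0]
    - [0.257, 0.3, 0]
    - [0.257, 0.3, 0]
  turn:
    - [0, 0, 0]
    - [0, 0, 0]
    - [0, 0, 0]
    - [0, 0, 0]
    - [0, 0, 0]
    - [0, 0, 0]
    - [0, 0, 0]
    - [0, 0, 0]
  jaw: [1, 1, 1, 1, 1, 1, 1, 1]
  newtons: 20

```text
time_s: 0.9
tcp_pos: [0.3188, 0.3674, 0.2404]
eef_rot: [180.0, 0.0, -17.2]
contact_force: [0.6, 0.5, -0.1]
gripper_width: 0.0293
```

Emit:
apply_moves:
  slide:
    - [0.257, 0.3, 0]
    - [0.257, 0.3, 0]
    - [0.257, 0.3, 0]
    - [0.257, 0.3, 0]
    - [0.257, 0.3, 0]
    - [0.257, 0.3, 0]
    - [0.257, 0.3, 0]
    - [0.257, 0.3, 0]
  turn:
    - [0, 0, 0]
    - [0, 0, 0]
    - [0, 0, 0]
    - [0, 0, 0]
    - [0, 0, 0]
    - [0, 0, 0]
    - [0, 0, 0]
    - [0, 0, 0]
  jaw: [1, 1, 1, 1, 1, 1, 1, 1]

```text
time_s: 1.7
tcp_pos: [0.444, 0.0774, 0.2406]
eef_rot: [-180.0, -0.0, -17.2]
contact_force: [0.3, -0.1, 0.2]
gripper_width: 0.0004
```

Emit:
apply_moves:
  slide:
    - [0.257, 0.3, 0]
    - [0.257, 0.3, 0]
    - [0.257, 0.3, 0]
    - [0.257, 0.3, 0]
    - [0.257, 0.3, 0]
    - [0.257, 0.3, 0]
    - [0.257, 0.3, 0]
    - [0.257, 0.3, 0]
  turn:
    - [0, 0, 0]
    - [0, 0, 0]
    - [0, 0, 0]
    - [0, 0, 0]
    - [0, 0, 0]
    - [0, 0, 0]
    - [0, 0, 0]
    - [0, 0, 0]
  jaw: [1, 1, 1, 1, 1, 1, 1, 1]

```text
time_s: 2.5
tcp_pos: [0.5693, -0.2128, 0.2401]
eef_rot: [180.0, 0.0, -17.2]
contact_force: [0.9, 0.6, 0.6]
gripper_width: 0.0007
```

Emit:
apply_moves:
  slide:
    - [0, 0, 0]
    - [0, 0, 0]
    - [0, 0, 0]
    - [0, 0, 0]
    - [0, 0, 0]
    - [0, 0, 0]
    - [0, 0, 0]
    - [0, 0, 0]
  turn:
    - [0, 0, 0.096]
    - [0, 0, 0.096]
    - [0, 0, 0.096]
    - [0, 0, 0.096]
    - [0, 0, 0.096]
    - [0, 0, 0.096]
    - [0, 0, 0.096]
    - [0, 0, 0.096]
  jaw: [1, 1, 1, 1, 1, 1, 1, 1]

```text
time_s: 3.3
tcp_pos: [0.5689, -0.2111, 0.2401]
eef_rot: [180.0, 0.0, -83.6]
contact_force: [-0.3, -1.0, 0.3]
gripper_width: 0.0004
```

Emit:
apply_moves:
  slide:
    - [0, 0, 0]
    - [0, 0, 0]
    - [0, 0, 0]
  turn:
    - [0, 0, 0.096]
    - [0, 0, 0]
    - [0, 0, 0]
  jaw: [1, 1, 1]

```text
time_s: 3.6
tcp_pos: [0.569, -0.2111, 0.2403]
eef_rot: [180.0, 0.0, -91.2]
contact_force: [-0.2, 0.4, -0.6]
gripper_width: 0.0006
```

Emit:
apply_moves:
  slide:
    - [0.164, -0.11, 0]
    - [0, 0, 0.3]
    - [0, 0, 0.3]
    - [0, 0, 0]
  turn:
    - [0, 0, 0]
    - [0, 0, 0]
    - [0, 0, 0]
    - [0, 0, 0]
  jaw: [1, 1, 1, 1]

```text
time_s: 4.0
tcp_pos: [0.577, -0.2273, 0.1762]
eef_rot: [179.6, 0.1, -91.4]
contact_force: [0.1, 0.0, -0.4]
gripper_width: 0.0004
```

```bash
cat > look.py <<'E'
import sys,cv2,numpy as np
from plant import r
tag=sys.argv[1]; b=[int(x) for x in sys.argv[2:6]] # top crop x0,y0,x1,y1
sb=[int(x) for x in sys.argv[6:10]]
for n,q in (("top",b),("side",sb)):
    c=r.capture(n);np.savez(f"{n}{tag}.npz",**c);i=c["pixels"][q[1]:q[3],q[0]:q[2]]
    cv2.imwrite(f"pics/{n}{tag}.png",cv2.resize(i,None,fx=5,fy=5,interpolation=cv2.INTER_CUBIC))
s=r.get_state();print(s["time_s"],s["tcp_pos"].round(4),s["eef_rot"].round(2),s["contact_force"].round(1))
E
python3 look.py 1 280 130 420 240 290 170 420 290
```

```text
4.1 [ 0.5797 -0.228   0.1808] [ 1.7994e+02 -3.0000e-02 -9.1350e+01] [0.6 0.3 1.4]
```

View pics/side1.png

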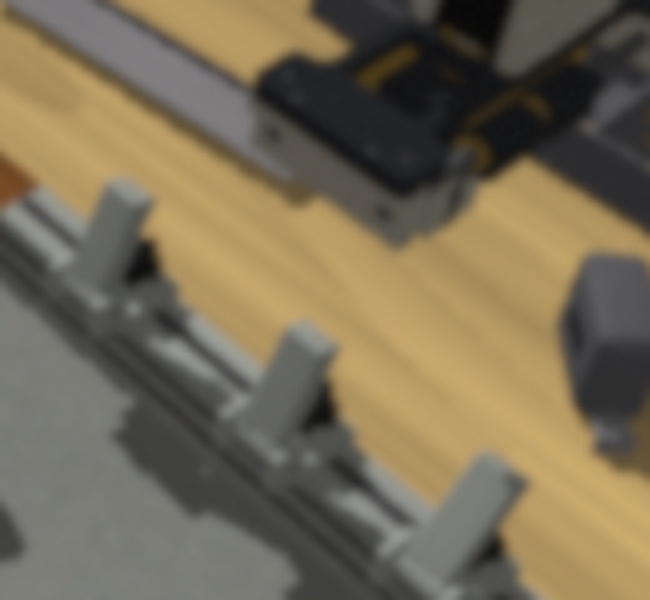

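View pics/top1.png

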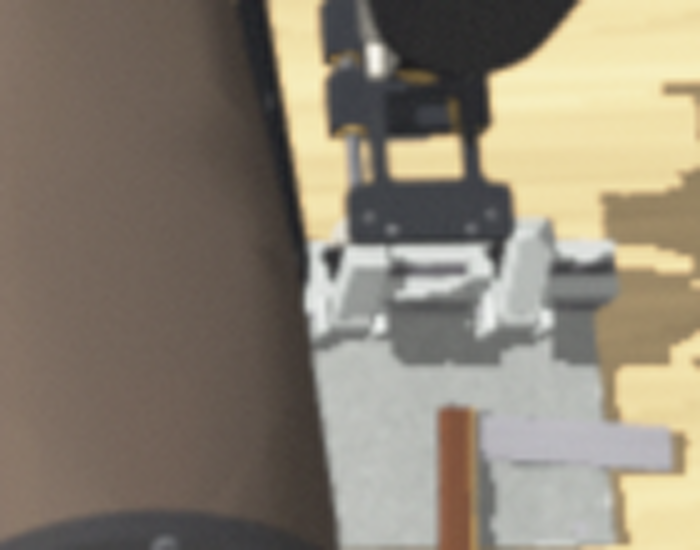

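```bash
python3 - <<'E'
from h import *
s=load("side1.npz")
for dx in(0,-.021,.021):
  for z in (.167,.186,.233): print(dx,z,((proj(s,[.5797+dx,-.228,z])-[290,170])*5).round(0))
E
```

```text
0 0.167 [[431. 206.]]
0 0.186 [[441. 176.]]
0 0.233 [[465.  96.]]
-0.021 0.167 [[401. 228.]]
-0.021 0.186 [[410. 198.]]
-0.021 0.233 [[434. 118.]]
0.021 0.167 [[460. 185.]]
0.021 0.186 [[470. 154.]]
0.021 0.233 [[496.  75.]]
```

```bash
python3 - <<'E'
from h import *
s=load("side1.npz");t=load("top1.npz")
for dx in (-.0965,.0965):
 for dy in(-.039,.039):
  P=[.5797+dx,-.228+dy,.233]; print(dx,dy,((proj(s,P)-[290,170])*5).round(0),((proj(t,P)-[280,130])*5).round(0))
d=s["depth"]
for u,v in((370,215),(400,235),(300,150),(330,130)):
  uu,vv=290+u/5,170+v/5;o,dd=ray(s,uu,vv);print(u,v,(o+dd*d[int(round(vv)),int(round(uu))]).round(3))
E
```

```text
-0.0965 -0.039 [[394. 258.]] [[497. 250.]]
-0.0965 0.039 [[239. 148.]] [[337. 257.]]
0.0965 -0.039 [[678.  47.]] [[ 455. -119.]]
0.0965 0.039 [[525. -40.]] [[ 302. -113.]]
370 215 [ 0.489 -0.249  0.238]
400 235 [ 0.49  -0.263  0.238]
300 150 [ 0.49  -0.213  0.245]
330 130 [ 0.482 -0.228  0.272]
```

Emit:
apply_moves:
  slide:
    - [0, 0, 0.3]
    - [0, 0, 0.25]
    - [0, 0.2, 0]
    - [0, 0.15, 0]
    - [0, 0.1, 0]
    - [0, 0.1, 0]
    - [0, 0.1, 0]
    - [0, 0.1, 0]
  turn:
    - [0, 0, 0]
    - [0, 0, 0]
    - [0, 0, 0]
    - [0, 0, 0]
    - [0, 0, 0]
    - [0, 0, 0]
    - [0, 0, 0]
    - [0, 0, 0]
  jaw: [1, 1, 1, 1, 1, 1, 1, 1]

```text
time_s: 4.9
tcp_pos: [0.5048, -0.2259, 0.1264]
eef_rot: [-179.9, -0.0, -91.5]
contact_force: [1.1, 0.4, 0.8]
gripper_width: 0.0005
```

```bash
python3 look.py 2 280 130 420 240 290 170 420 290
```

```text
5.0 [ 0.5034 -0.2258  0.1259] [ 1.7999e+02  2.0000e-02 -9.1500e+01] [-0.5 -0.5  0.6]
```

View pics/side2.png

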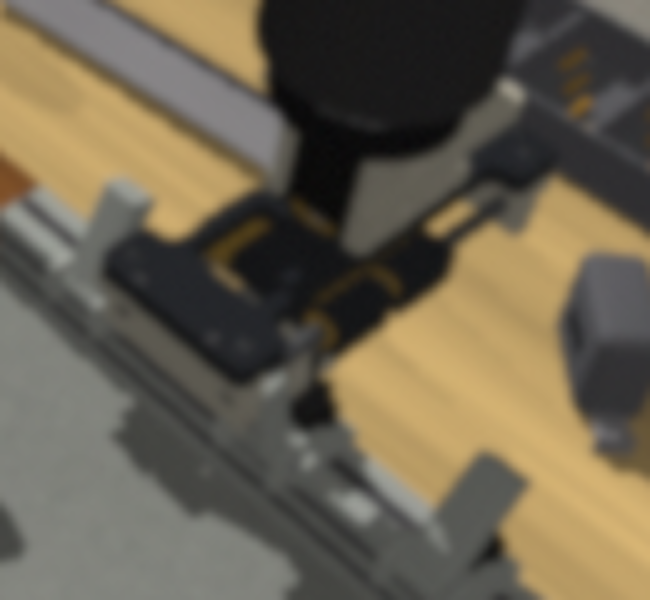

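Emit:
apply_moves:
  slide:
    - [0, 0.1, 0]
    - [0, 0.1, 0]
    - [0, 0.1, 0]
    - [0, 0.08, 0]
    - [0, 0.16, 0.08]
    - [0, 0.16, 0.09]
    - [0, 0.06, 0.05]
    - [0, 0.05, 0.05]
  turn:
    - [0, 0, 0]
    - [0, 0, 0]
    - [0, 0, 0]
    - [0, 0, 0]
    - [0, 0, 0]
    - [0, 0, 0]
    - [0, 0, 0]
    - [0, 0, 0]
  jaw: [1, 1, 1, 1, 1, 1, 1, 1]

```text
time_s: 5.8
tcp_pos: [0.4233, -0.2238, 0.0985]
eef_rot: [-180.0, -0.0, -91.5]
contact_force: [1.2, -1.0, 1.0]
gripper_width: 0.0007
```

```bash
python3 look.py 3 280 130 420 240 270 170 400 290
```

```text
5.9 [ 0.4231 -0.2237  0.0981] [ 1.7994e+02  1.0000e-02 -9.1500e+01] [ 0.1 -0.1 -0.6]
```

View pics/side3.png

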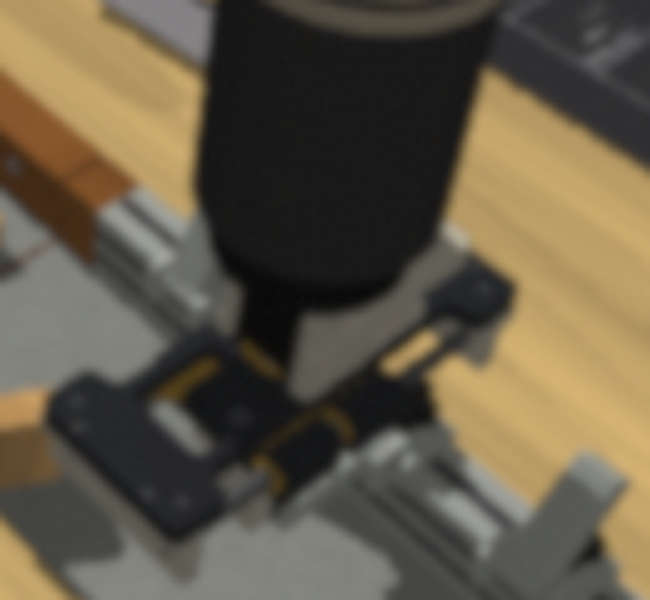

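View pics/top3.png

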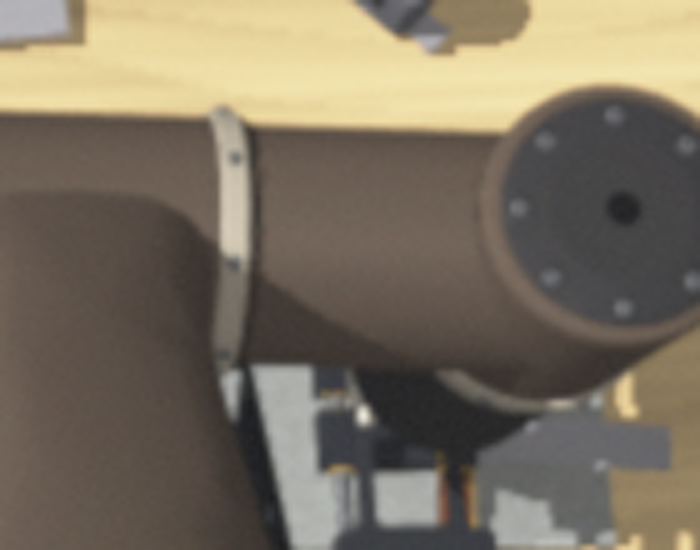

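Emit:
apply_moves:
  slide:
    - [0.03, 0, 0.12]
    - [0, -0.03, 0.11]
    - [0, -0.05, 0.11]
    - [0, -0.08, 0.09]
    - [0, -0.1, 0.06]
    - [0, -0.06, 0.04]
    - [0, -0.03, 0]
    - [0, 0, 0]
  turn:
    - [0, 0, 0]
    - [0, 0, 0]
    - [0, 0, 0]
    - [0, 0, 0]
    - [0, 0, 0]
    - [0, 0, 0]
    - [0, 0, 0]
    - [0, 0, 0]
  jaw: [1, 1, 1, 1, 1, 1, 1, 1]

```text
time_s: 6.7
tcp_pos: [0.4583, -0.2272, 0.0449]
eef_rot: [179.9, 0.0, -91.5]
contact_force: [-1.7, 3.1, -2.1]
gripper_width: 0.0001
```

Emit:
apply_moves:
  slide:
    - [0, -0.02, 0]
    - [0, 0, 0]
  turn:
    - [0, 0, 0]
    - [0, 0, 0]
  jaw: [1, 1]

```text
time_s: 6.9
tcp_pos: [0.4594, -0.2272, 0.0453]
eef_rot: [179.9, 0.0, -91.5]
contact_force: [-3.7, 4.9, -3.6]
gripper_width: 0.0001
```

```bash
python3 look.py 4 260 130 420 240 270 180 400 300; python3 -c "
from plant import r
s=r.get_state();print(s['moment'],s['contact_force'])"
```

```text
7.0 [ 0.4595 -0.2272  0.0453] [ 1.7991e+02  4.0000e-02 -9.1520e+01] [-3.6  5.3 -4.2]
[1.68474546 1.05733176 0.11241596] [-3.60874425  5.25874123 -4.16725332]
```

View pics/side4.png

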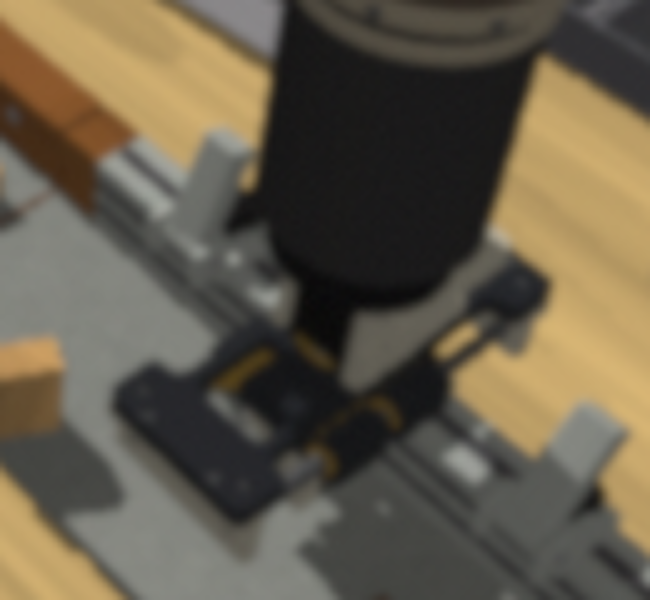

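Emit:
apply_moves:
  slide:
    - [-0.01, -0.02, 0]
    - [0, 0, 0]
    - [0, 0, 0]
  turn:
    - [0, 0, 0]
    - [0, 0, 0]
    - [0, 0, 0]
  jaw: [1, 1, 1]

```text
time_s: 7.3
tcp_pos: [0.4606, -0.2269, 0.0454]
eef_rot: [179.8, 0.0, -91.5]
contact_force: [-7.0, -1.2, -0.6]
gripper_width: 0.0007
```

Emit:
apply_moves:
  slide:
    - [0, -0.02, 0]
    - [0, 0, 0]
    - [0, 0, 0]
  turn:
    - [0, 0, 0]
    - [0, 0, 0]
    - [0, 0, 0]
  jaw: [1, 1, 1]

```text
time_s: 7.6
tcp_pos: [0.461, -0.2269, 0.0449]
eef_rot: [179.7, 0.0, -91.6]
contact_force: [-9.7, -1.1, -0.9]
gripper_width: 0.0004
```

Emit:
apply_moves:
  slide:
    - [0, 0.1, 0]
    - [0, 0.25, 0]
    - [0, 0.1, -0.3]
    - [0, 0, -0.4]
    - [0, 0, -0.4]
    - [-0.45, 0, -0.4]
    - [-0.45, 0, 0]
    - [-0.45, 0, 0]
  turn:
    - [0, 0, 0]
    - [0, 0, 0]
    - [0, 0, 0]
    - [0, 0, 0]
    - [0, 0, 0]
    - [0, 0, 0]
    - [0, 0, 0]
    - [0, 0, 0]
  jaw: [1, 1, 1, 1, 1, 1, 1, 1]

```text
time_s: 8.4
tcp_pos: [0.4245, -0.0972, 0.1913]
eef_rot: [-179.6, 0.1, -91.6]
contact_force: [0.4, -0.0, -0.7]
gripper_width: 0.0002
```

Emit:
apply_moves:
  slide:
    - [-0.45, 0, 0]
    - [-0.45, 0, 0]
    - [-0.45, 0, 0]
    - [-0.45, 0, 0]
    - [-0.45, 0, 0]
    - [0, 0, 0]
    - [0, 0, 0]
  turn:
    - [0, 0, 0]
    - [0, 0, 0]
    - [0, 0, 0]
    - [0, 0, 0]
    - [0, 0, 0]
    - [0, 0, 0]
    - [0, 0, 0]
  jaw: [1, 1, 1, 1, 1, 1, 1]

```text
time_s: 9.1
tcp_pos: [0.4293, 0.128, 0.1895]
eef_rot: [-179.9, 0.1, -91.3]
contact_force: [-0.9, 0.4, 0.4]
gripper_width: 0.0004
```

```bash
python3 look.py 5 260 130 420 240 270 180 400 300;  python3 -c "
import cv2,numpy as np
c=np.load('top5.npz')['pixels'];cv2.imwrite('pics/top5f.png',c)"
```

```text
9.2 [0.429  0.1263 0.1892] [-1.7993e+02  5.0000e-02 -9.1490e+01] [0.3 0.5 0.5]
```

View pics/side5.png

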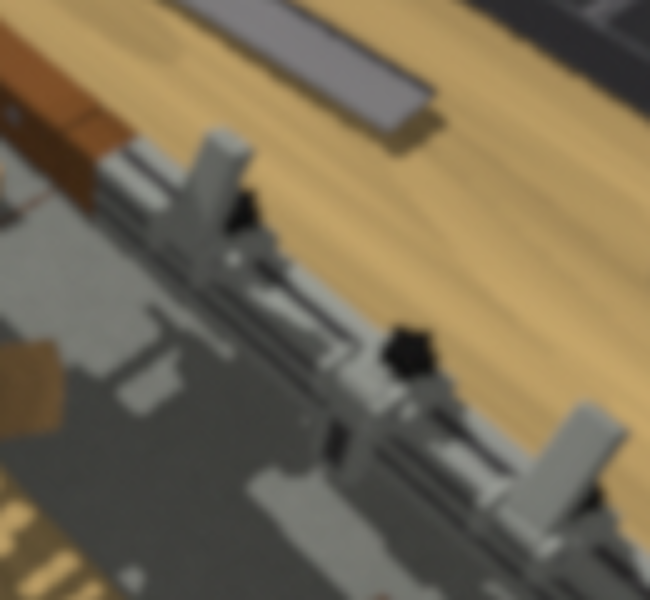

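View pics/top5f.png

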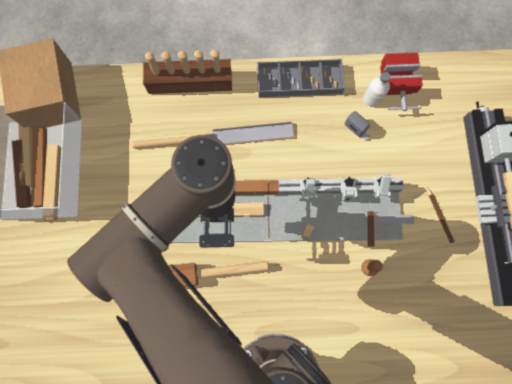

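Emit:
apply_moves:
  slide:
    - [-0.25, 0.16, 0]
    - [0, 0, 0.4]
    - [0, 0, 0.4]
    - [0, 0, 0.4]
    - [0, 0, 0.35]
    - [0, 0, 0]
    - [0, 0, 0]
  turn:
    - [0, 0, 0]
    - [0, 0, 0]
    - [0, 0, 0]
    - [0, 0, 0]
    - [0, 0, 0]
    - [0, 0, 0]
    - [0, 0, 0]
  jaw: [1, 1, 1, 1, 1, 1, 1]

```text
time_s: 9.9
tcp_pos: [0.4139, 0.1512, 0.0343]
eef_rot: [180.0, -0.1, -91.5]
contact_force: [0.5, 0.2, -0.1]
gripper_width: 0.0003
```

Emit:
apply_moves:
  slide:
    - [0, -0.08, 0]
    - [0, -0.06, 0]
    - [0, -0.05, 0]
    - [0, -0.05, 0]
    - [0, -0.05, 0]
    - [0, -0.05, 0]
    - [0, -0.04, 0]
    - [0, 0, 0]
  turn:
    - [0, 0, 0]
    - [0, 0, 0]
    - [0, 0, 0]
    - [0, 0, 0]
    - [0, 0, 0]
    - [0, 0, 0]
    - [0, 0, 0]
    - [0, 0, 0]
  jaw: [1, 1, 1, 1, 1, 1, 1, 1]

```text
time_s: 10.7
tcp_pos: [0.4521, 0.1511, 0.0337]
eef_rot: [-180.0, -0.0, -91.5]
contact_force: [-0.4, -0.1, -0.3]
gripper_width: 0.0006
```

Emit:
apply_moves:
  slide:
    - [0, -0.03, 0]
    - [0, -0.03, 0]
    - [0, 0, 0]
    - [0, 0, 0]
  turn:
    - [0, 0, 0]
    - [0, 0, 0]
    - [0, 0, 0]
    - [0, 0, 0]
  jaw: [1, 1, 1, 1]

```text
time_s: 11.1
tcp_pos: [0.4576, 0.1509, 0.0338]
eef_rot: [-180.0, 0.0, -91.5]
contact_force: [0.8, -0.5, -0.8]
gripper_width: 0.0002
```

Emit:
apply_moves:
  slide:
    - [0, -0.03, 0]
    - [0, 0, 0]
    - [0, 0, 0]
  turn:
    - [0, 0, 0]
    - [0, 0, 0]
    - [0, 0, 0]
  jaw: [1, 1, 1]

```text
time_s: 11.4
tcp_pos: [0.4606, 0.1509, 0.0338]
eef_rot: [-180.0, 0.0, -91.5]
contact_force: [0.1, 0.3, -0.2]
gripper_width: 0.0004
```

```bash
python3 look.py 6 150 150 310 260 150 140 310 260
```

```text
11.5 [0.4605 0.1508 0.0338] [-1.7999e+02  1.0000e-02 -9.1490e+01] [ 0.6  0.5 -0.6]
```

View pics/side6.png

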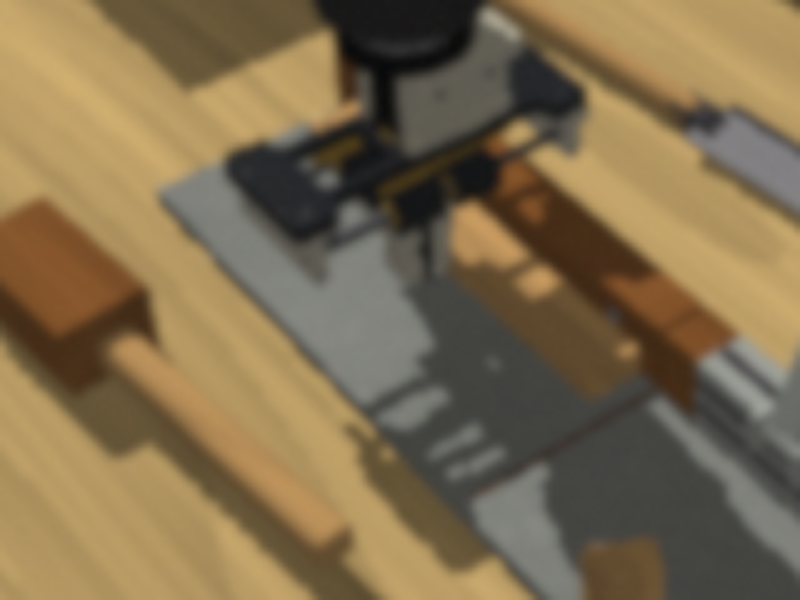

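View pics/top6.png

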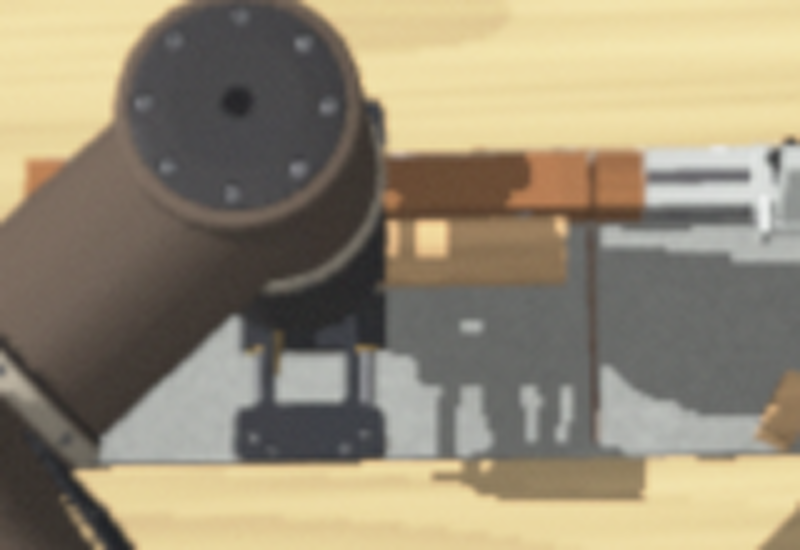

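Emit:
apply_moves:
  slide:
    - [0, -0.03, 0]
    - [0, 0, 0]
    - [0, 0, 0]
  turn:
    - [0, 0, 0]
    - [0, 0, 0]
    - [0, 0, 0]
  jaw: [1, 1, 1]

```text
time_s: 11.8
tcp_pos: [0.4614, 0.1502, 0.0334]
eef_rot: [179.8, -0.1, -91.5]
contact_force: [-11.3, 4.4, 6.8]
gripper_width: 0.0003
```

Emit:
apply_moves:
  slide:
    - [0, -0.03, 0]
    - [0, 0, 0]
    - [0, 0, 0]
  turn:
    - [0, 0, 0]
    - [0, 0, 0]
    - [0, 0, 0]
  jaw: [1, 1, 1]

```text
time_s: 12.1
tcp_pos: [0.4616, 0.1497, 0.033]
eef_rot: [179.6, -0.1, -91.6]
contact_force: [-26.8, 10.9, 16.0]
gripper_width: 0.0005
```

```bash
python3 - <<'E'
from h import *
s=load("side5.npz");t=load("top5.npz")
o=np.array([325,245]);k=14
im=cv2.resize(s["pixels"][245:285,325:375],None,fx=k,fy=k,interpolation=cv2.INTER_CUBIC)
o2=np.array([325,170]);im2=cv2.resize(t["pixels"][170:205,325:375],None,fx=k,fy=k,interpolation=cv2.INTER_CUBIC)
H=np.array([.4887,-.2275,.077]);ex=np.array([1,-.0255,0]);ey=np.array([.0255,1,0])
im0,im20=im.copy(),im2.copy()
for a,col in((0,(0,255,0)),(.15,(0,0,255))):
  def pt(r,off,y): # r along arm, off own x
    d=np.array([-np.sin(a),-np.cos(a)]);n=np.array([np.cos(a),-np.sin(a)])
    v=r*d+off*n; return H+ex*v[0]+np.array([0,0,v[1]])+ey*y
  for y1,y2 in((-.011,.011),):
    P=[pt(.06,-.008,.011),pt(.06,-.008,-.011),pt(.0,-.008,-.011),pt(0,-.008,.011)]
    for c,oo,img in((s,o,im0),(t,o2,im20)):
      q=((proj(c,P)-oo+.5)*k).astype(int);cv2.polylines(img,[q.reshape(-1,1,2)],True,col,1)
cv2.imwrite("pics/o1.png",np.vstack([im[:,:],im0]) if 0 else im0);cv2.imwrite("pics/o2.png",im20);cv2.imwrite("pics/o3.png",im)
E
```

```text
(no output)
```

View pics/o1.png

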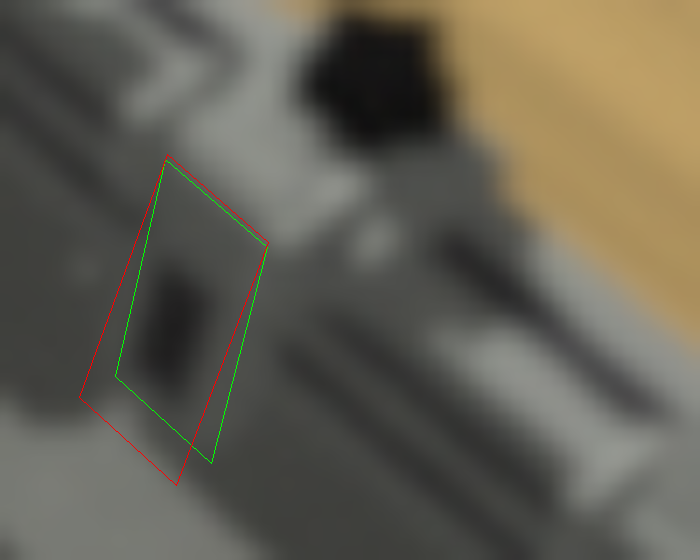

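View pics/o3.png

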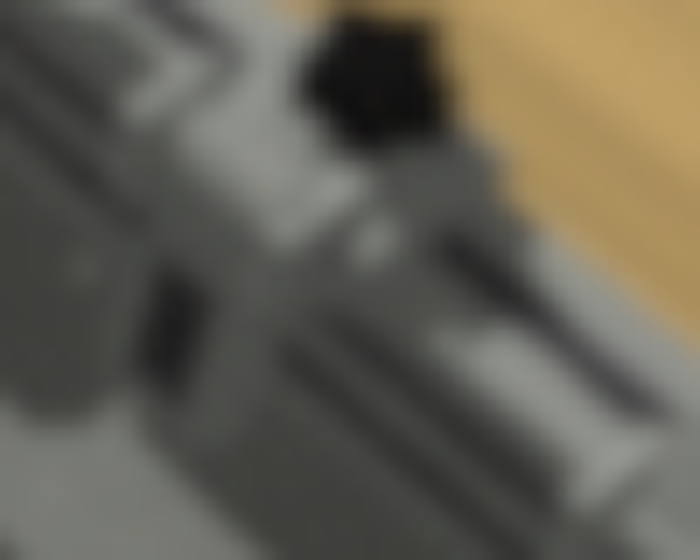

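View pics/o2.png

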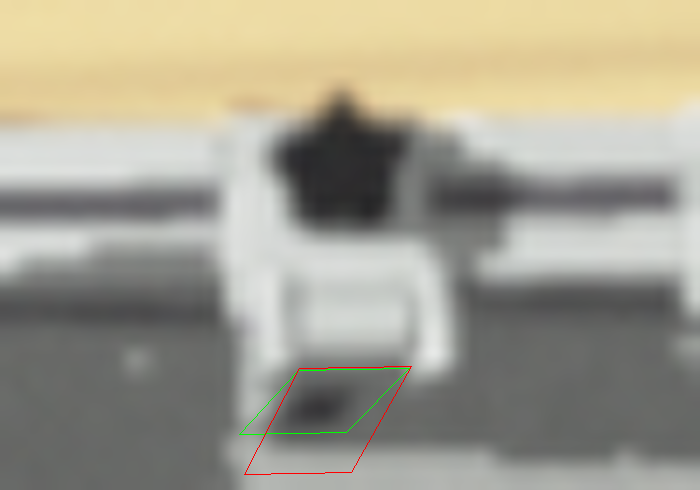

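```bash
python3 - <<'E'
from h import *
t=load("top0.npz");s=load("side0.npz")
print(onz(t,372,262,.09),onz(s,292,326,.09),onz(s,290,350,.01),onz(t,308,232,.04))
E
```

```text
[ 0.29742386 -0.26598837  0.09      ] [ 0.28299509 -0.27925539  0.09      ] [ 0.27673539 -0.28718299  0.01      ] [ 0.39095051 -0.10985704  0.04      ]
```

Emit:
apply_moves:
  slide:
    - [0, 0.1, 0]
    - [0, 0.2, 0]
    - [0, 0, -0.4]
    - [0, 0, -0.4]
    - [0, 0, -0.4]
    - [0.45, 0, 0]
    - [0.45, 0, 0]
    - [0.45, 0, 0]
  turn:
    - [0, 0, 0]
    - [0, 0, 0]
    - [0, 0, 0]
    - [0, 0, 0]
    - [0, 0, 0]
    - [0, 0, 0]
    - [0, 0, 0]
    - [0, 0, 0]
  jaw: [1, 1, 1, 1, 1, 1, 1, 1]

```text
time_s: 12.9
tcp_pos: [0.4329, 0.0154, 0.1544]
eef_rot: [-179.9, 0.0, -91.4]
contact_force: [0.3, -0.1, 0.3]
gripper_width: 0.0006
```

Emit:
apply_moves:
  slide:
    - [0.45, 0, 0]
    - [0.45, 0, 0]
    - [0.45, 0, 0]
    - [0.45, 0, 0]
    - [0.45, 0, 0]
    - [0, 0, 0]
  turn:
    - [0, 0, 0]
    - [0, 0, 0]
    - [0, 0, 0]
    - [0, 0, 0]
    - [0, 0, 0]
    - [0, 0, 0]
  jaw: [1, 1, 1, 1, 1, 1]

```text
time_s: 13.5
tcp_pos: [0.4265, -0.2127, 0.1536]
eef_rot: [180.0, -0.0, -91.8]
contact_force: [-1.2, 0.3, 0.0]
gripper_width: 0.0003
```

Emit:
apply_moves:
  slide:
    - [0, 0, 0]
    - [0, 0, 0]
    - [0, 0, 0]
  turn:
    - [0.087, 0, 0]
    - [0.087, 0, 0]
    - [0, 0, 0]
  jaw: [1, 1, 1]

```text
time_s: 13.8
tcp_pos: [0.4233, -0.2082, 0.1527]
eef_rot: [-164.9, 0.1, -91.6]
contact_force: [0.3, 1.0, -0.0]
gripper_width: 0.0007
```

Emit:
apply_moves:
  slide:
    - [0.19, -0.174, 0.047]
    - [0, 0, 0]
    - [0, 0.098, 0.363]
    - [0, 0.098, 0.363]
    - [0, 0.098, 0.363]
    - [0, 0, 0]
    - [0, 0, 0]
  turn:
    - [0, 0, 0]
    - [0, 0, 0]
    - [0, 0, 0]
    - [0, 0, 0]
    - [0, 0, 0]
    - [0, 0, 0]
    - [0, 0, 0]
  jaw: [1, 1, 1, 1, 1, 1, 1]

```text
time_s: 14.5
tcp_pos: [0.4444, -0.2277, 0.0409]
eef_rot: [-165.2, -0.0, -91.4]
contact_force: [-0.1, 0.4, 1.1]
gripper_width: 0.0005
```

Emit:
apply_moves:
  slide:
    - [0, -0.08, 0.021]
    - [0, -0.05, 0.013]
    - [0, -0.03, 0.008]
    - [0, 0, 0]
    - [0, 0, 0]
  turn:
    - [0, 0, 0]
    - [0, 0, 0]
    - [0, 0, 0]
    - [0, 0, 0]
    - [0, 0, 0]
  jaw: [1, 1, 1, 1, 1]

```text
time_s: 15.0
tcp_pos: [0.4611, -0.2283, 0.0415]
eef_rot: [-165.0, -0.0, -91.5]
contact_force: [-0.3, -0.6, 0.4]
gripper_width: 0.0004
```

Emit:
apply_moves:
  slide:
    - [0, -0.02, 0.005]
    - [0, 0, 0]
    - [0, 0, 0]
  turn:
    - [0, 0, 0]
    - [0, 0, 0]
    - [0, 0, 0]
  jaw: [1, 1, 1]

```text
time_s: 15.3
tcp_pos: [0.4629, -0.2284, 0.041]
eef_rot: [-165.0, -0.0, -91.5]
contact_force: [-1.3, -0.1, -0.4]
gripper_width: 0.0002
```

Emit:
apply_moves:
  slide:
    - [0, -0.02, 0.005]
    - [0, 0, 0]
    - [0, 0, 0]
  turn:
    - [0, 0, 0]
    - [0, 0, 0]
    - [0, 0, 0]
  jaw: [1, 1, 1]

```text
time_s: 15.6
tcp_pos: [0.4638, -0.2284, 0.0405]
eef_rot: [-165.2, 0.0, -91.5]
contact_force: [-5.6, 0.8, 2.2]
gripper_width: 0.0004
```

Emit:
apply_moves:
  slide:
    - [0, -0.02, 0.005]
    - [0, 0, 0]
    - [0, 0, 0]
  turn:
    - [0, 0, 0]
    - [0, 0, 0]
    - [0, 0, 0]
  jaw: [1, 1, 1]

```text
time_s: 15.9
tcp_pos: [0.464, -0.2283, 0.0401]
eef_rot: [-165.3, 0.0, -91.5]
contact_force: [-10.7, 1.1, 6.4]
gripper_width: 0.0003
```

Emit:
apply_moves:
  slide:
    - [0, 0.1, -0.026]
    - [0, 0.12, -0.03]
    - [0, -0.098, -0.363]
    - [0, -0.098, -0.363]
    - [0, -0.098, -0.363]
    - [0, 0, 0]
    - [0, 0, 0]
    - [0, 0, 0]
  turn:
    - [0, 0, 0]
    - [0, 0, 0]
    - [0, 0, 0]
    - [0, 0, 0]
    - [0, 0, 0]
    - [-0.087, 0, 0]
    - [-0.087, 0, 0]
    - [0, 0, 0]
  jaw: [1, 1, 1, 1, 1, 1, 1, 1]

```text
time_s: 16.7
tcp_pos: [0.4474, -0.2281, 0.1543]
eef_rot: [179.9, -0.1, -91.4]
contact_force: [-1.6, -0.0, -1.0]
gripper_width: 0.0004
```

Emit:
apply_moves:
  slide:
    - [-0.45, 0, 0]
    - [-0.45, 0, 0]
    - [-0.45, 0, 0]
    - [-0.45, 0, 0]
    - [-0.45, 0, 0]
    - [-0.45, 0, 0]
    - [-0.45, 0, 0]
    - [-0.45, 0, 0]
  turn:
    - [0, 0, 0]
    - [0, 0, 0]
    - [0, 0, 0]
    - [0, 0, 0]
    - [0, 0, 0]
    - [0, 0, 0]
    - [0, 0, 0]
    - [0, 0, 0]
  jaw: [1, 1, 1, 1, 1, 1, 1, 1]

```text
time_s: 17.5
tcp_pos: [0.4534, 0.1338, 0.1537]
eef_rot: [-179.9, 0.1, -91.5]
contact_force: [1.0, 0.4, 0.7]
gripper_width: 0.0004
```

Emit:
apply_moves:
  slide:
    - [-0.45, 0, 0]
    - [-0.45, 0, 0]
    - [-0.45, 0, 0]
    - [-0.45, 0, 0]
    - [-0.1, 0, 0]
    - [0, 0, 0]
    - [0, 0, 0]
  turn:
    - [0, 0, 0]
    - [0, 0, 0]
    - [0, 0, 0]
    - [0, 0, 0]
    - [0, 0, 0]
    - [0, 0, 0]
    - [0, 0, 0]
  jaw: [1, 1, 1, 1, 1, 1, 1]

```text
time_s: 18.2
tcp_pos: [0.4584, 0.3211, 0.1532]
eef_rot: [180.0, -0.0, -91.5]
contact_force: [-0.4, -0.5, -0.0]
gripper_width: 0.0008
```

```bash
python3 look.py 7 150 160 310 260 180 150 330 260; python3 -c "
import cv2,numpy as np
c=np.load('top7.npz')['pixels'];cv2.imwrite('pics/top7f.png',c)"
```

```text
18.3 [0.4588 0.3206 0.1536] [ 1.7999e+02  1.0000e-02 -9.1540e+01] [-0.  -0.3  0.6]
```

View pics/side7.png

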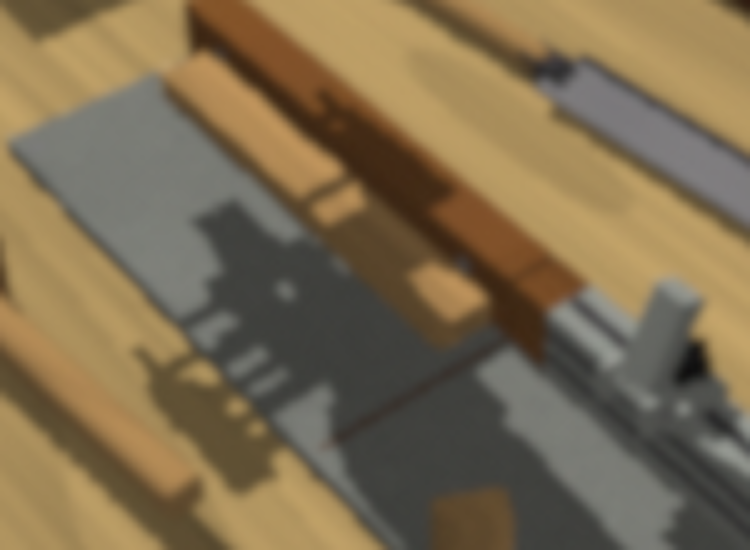

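View pics/top7.png

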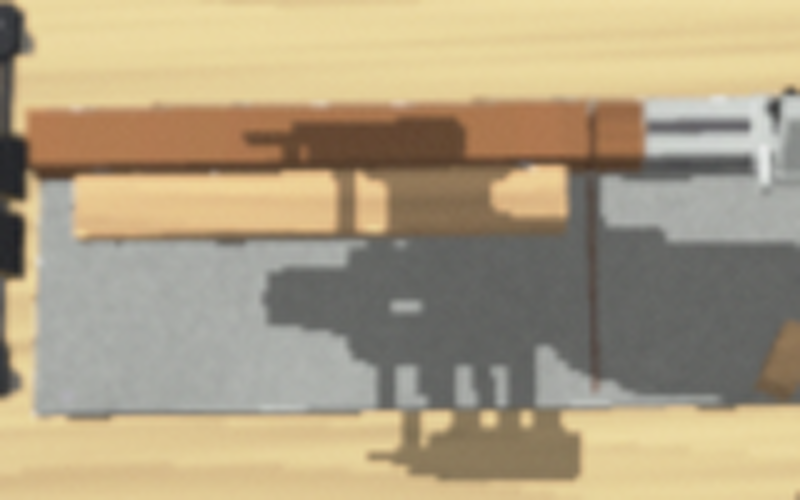

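Emit:
apply_moves:
  slide:
    - [0, -0.38, 0]
    - [0, 0, 0.4]
    - [0, 0, 0.4]
    - [0, 0, 0.39]
    - [0, 0, 0]
    - [0.08, 0, 0]
    - [0.08, 0, 0]
    - [0.08, 0, 0]
  turn:
    - [0, 0, 0]
    - [0, 0, 0]
    - [0, 0, 0]
    - [0, 0, 0]
    - [0, 0, 0]
    - [0, 0, 0]
    - [0, 0, 0]
    - [0, 0, 0]
  jaw: [1, 1, 1, 1, 1, 1, 1, 1]

```text
time_s: 19.1
tcp_pos: [0.4973, 0.2971, 0.037]
eef_rot: [-179.8, 0.2, -91.5]
contact_force: [-0.2, 0.3, 0.6]
gripper_width: 0.0005
```

Emit:
apply_moves:
  slide:
    - [0.1, 0, 0]
    - [0.12, 0, 0]
    - [0.12, 0, 0]
    - [0.12, 0, 0]
    - [0.12, 0, 0]
    - [0.12, 0, 0]
    - [0.1, 0, 0]
    - [0.05, 0, 0]
  turn:
    - [0, 0, 0]
    - [0, 0, 0]
    - [0, 0, 0]
    - [0, 0, 0]
    - [0, 0, 0]
    - [0, 0, 0]
    - [0, 0, 0]
    - [0, 0, 0]
  jaw: [1, 1, 1, 1, 1, 1, 1, 1]

```text
time_s: 19.9
tcp_pos: [0.4939, 0.2106, 0.0345]
eef_rot: [180.0, -0.0, -91.5]
contact_force: [0.3, 0.4, -0.5]
gripper_width: 0.0005
```

```bash
python3 look.py 8 190 160 350 260 180 150 330 260
```

```text
20.0 [0.4938 0.2109 0.0344] [ 1.7995e+02 -4.0000e-02 -9.1540e+01] [0.1 0.4 0. ]
```

View pics/side8.png

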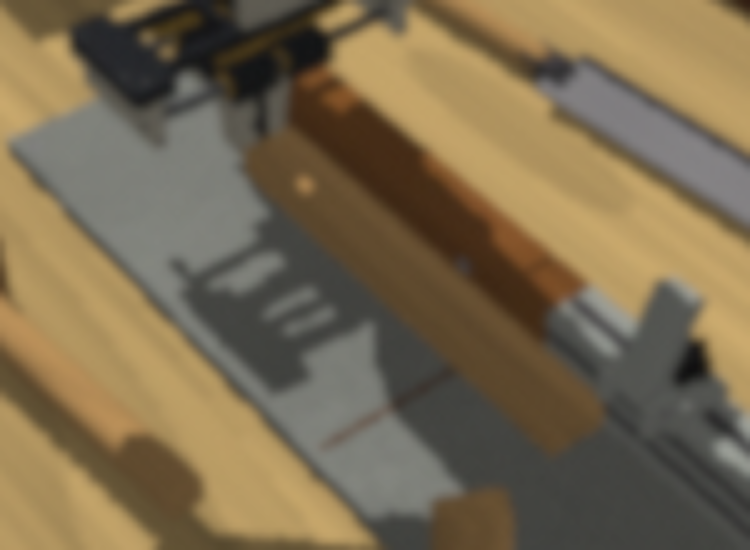

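View pics/top8.png

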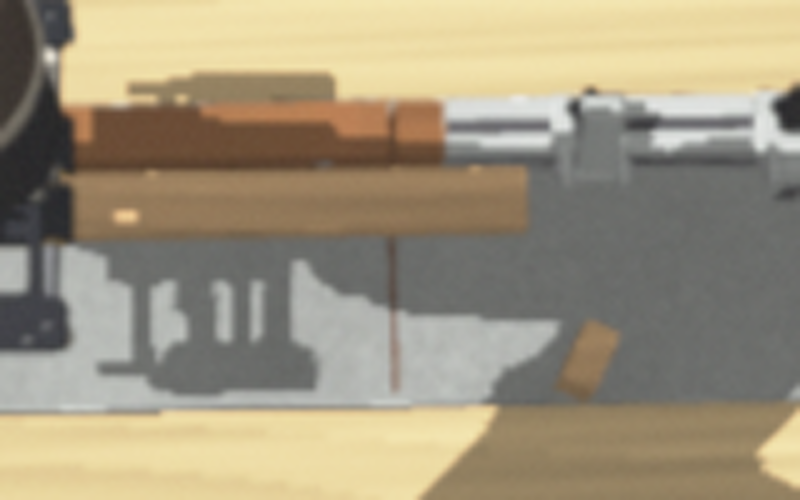

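Emit:
apply_moves:
  slide:
    - [0.1, 0, 0]
    - [0.15, 0, 0]
    - [0.18, 0, 0]
    - [0.18, 0, 0]
    - [0.18, 0, 0]
    - [0.15, 0, 0]
    - [0.12, 0, 0]
    - [0.08, 0, 0]
  turn:
    - [0, 0, 0]
    - [0, 0, 0]
    - [0, 0, 0]
    - [0, 0, 0]
    - [0, 0, 0]
    - [0, 0, 0]
    - [0, 0, 0]
    - [0, 0, 0]
  jaw: [1, 1, 1, 1, 1, 1, 1, 1]

```text
time_s: 20.8
tcp_pos: [0.4911, 0.0966, 0.0346]
eef_rot: [180.0, -0.0, -91.5]
contact_force: [-0.0, 0.6, -0.5]
gripper_width: 0.0002
```

Emit:
apply_moves:
  slide:
    - [0.04, 0, 0]
    - [0.04, 0, 0]
    - [0.03, 0, 0]
    - [0.03, 0, 0]
    - [0, 0, 0]
    - [0, 0, 0]
  turn:
    - [0, 0, 0]
    - [0, 0, 0]
    - [0, 0, 0]
    - [0, 0, 0]
    - [0, 0, 0]
    - [0, 0, 0]
  jaw: [1, 1, 1, 1, 1, 1]

```text
time_s: 21.4
tcp_pos: [0.4907, 0.084, 0.0346]
eef_rot: [180.0, -0.0, -91.5]
contact_force: [-0.1, -0.2, -0.4]
gripper_width: 0.0005
```

```bash
python3 look.py 9 230 160 390 260 240 170 390 290
```

```text
21.5 [0.4908 0.0841 0.0346] [ 1.7999e+02 -1.0000e-02 -9.1480e+01] [0.6 0.4 0.1]
```

View pics/side9.png

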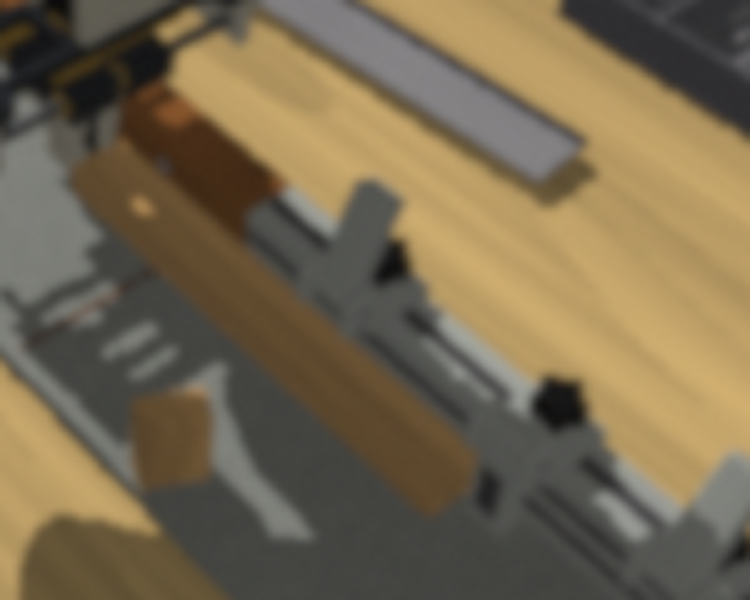

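View pics/top9.png

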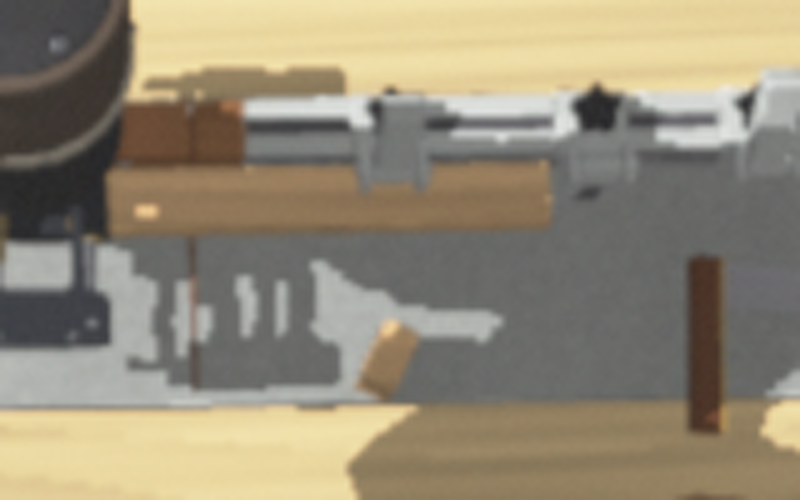

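Emit:
apply_moves:
  slide:
    - [0.03, 0, 0]
    - [0.03, 0, 0]
    - [0.02, 0, 0]
    - [0, 0, 0]
  turn:
    - [0, 0, 0]
    - [0, 0, 0]
    - [0, 0, 0]
    - [0, 0, 0]
  jaw: [1, 1, 1, 1]

```text
time_s: 21.9
tcp_pos: [0.4906, 0.0757, 0.0346]
eef_rot: [-180.0, 0.0, -91.5]
contact_force: [-1.0, 0.1, -0.4]
gripper_width: 0.0005
```

Emit:
apply_moves:
  slide:
    - [0.02, 0, 0]
    - [0, 0, 0]
    - [0, 0, 0]
  turn:
    - [0, 0, 0]
    - [0, 0, 0]
    - [0, 0, 0]
  jaw: [1, 1, 1]

```text
time_s: 22.2
tcp_pos: [0.4917, 0.0754, 0.035]
eef_rot: [-179.9, 0.1, -91.5]
contact_force: [0.5, 7.8, -0.7]
gripper_width: 0.0003
```

Emit:
apply_moves:
  slide:
    - [0.02, 0, 0]
    - [0, 0, 0]
    - [0, 0, 0]
  turn:
    - [0, 0, 0]
    - [0, 0, 0]
    - [0, 0, 0]
  jaw: [1, 1, 1]

```text
time_s: 22.5
tcp_pos: [0.492, 0.0749, 0.035]
eef_rot: [-179.8, 0.2, -91.5]
contact_force: [-3.8, 16.3, -1.8]
gripper_width: 0.0007
```

Emit:
apply_moves:
  slide:
    - [-0.1, 0, 0]
    - [-0.3, 0, 0]
    - [0, 0, -0.4]
    - [0, 0, -0.4]
    - [0, 0, -0.4]
    - [-0.45, 0, 0]
    - [-0.45, 0, 0]
    - [-0.45, 0, 0]
  turn:
    - [0, 0, 0]
    - [0, 0, 0]
    - [0, 0, 0]
    - [0, 0, 0]
    - [0, 0, 0]
    - [0, 0, 0]
    - [0, 0, 0]
    - [0, 0, 0]
  jaw: [1, 1, 1, 1, 1, 1, 1, 1]

```text
time_s: 23.3
tcp_pos: [0.4949, 0.248, 0.1553]
eef_rot: [-180.0, 0.0, -91.6]
contact_force: [0.9, 0.1, -0.1]
gripper_width: 0.0007
```

Emit:
apply_moves:
  slide:
    - [-0.3, 0, 0]
    - [-0.3, 0, 0]
    - [0, 0, 0]
  turn:
    - [0, 0, 0]
    - [0, 0, 0]
    - [0, 0, 0]
  jaw: [1, 1, 1]

```text
time_s: 23.6
tcp_pos: [0.4967, 0.3098, 0.1542]
eef_rot: [-180.0, -0.0, -91.3]
contact_force: [-0.4, -0.5, -0.7]
gripper_width: 0.0003
```

```bash
python3 look.py 10 230 160 390 260 240 170 390 290
```

```text
23.7 [0.4961 0.307  0.154 ] [ 1.7995e+02 -8.0000e-02 -9.1430e+01] [-0.  -0.1 -0.6]
```

View pics/side10.png

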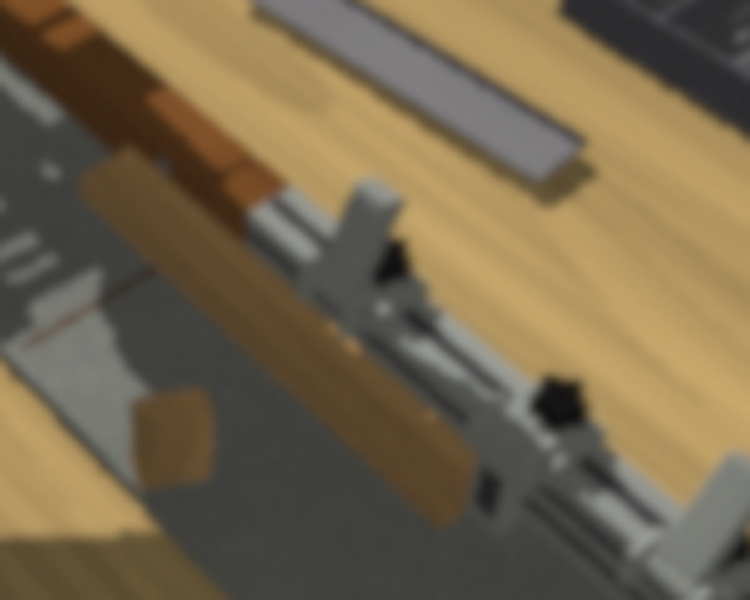

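View pics/top10.png

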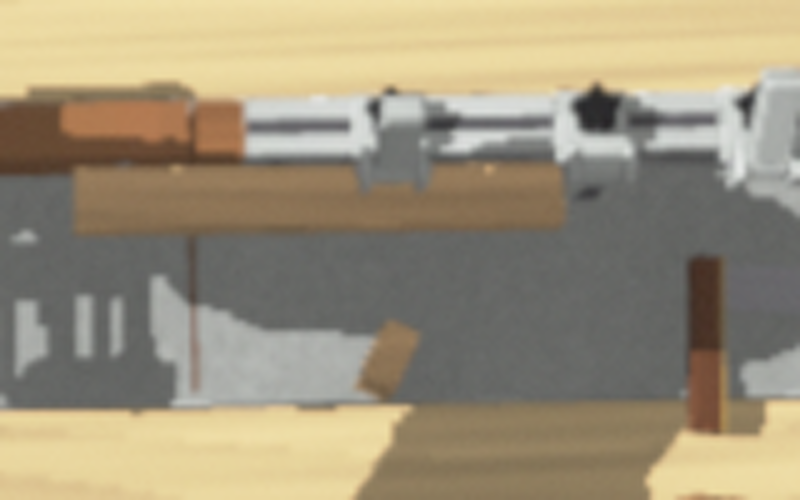

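```bash
python3 - <<'E'
from h import *
t=load("top10.npz");im=t["pixels"];hsv=cv2.cvtColor(im,cv2.COLOR_BGR2HSV)
# sub-pixel front edge of strip: per-column strongest saturation drop between rows 195..212
S=hsv[:,:,1].astype(float);pts=[]
for u in range(250,340,3):
    col=cv2.GaussianBlur(S[:,u-1:u+2].mean(1).reshape(-1,1),(1,3),0).ravel()
    seg=-np.gradient(col)[198:214];i=seg.argmax()
    if 0<i<15:
        a,b,c=seg[i-1:i+2];d=.5*(a-c)/(a-2*b+c)
        pts.append(onz(t,u,198+i+d,.032)[:2])
pts=np.array(pts);p=np.polyfit(pts[:,1],pts[:,0],1);print("front edge slope",p, "resid",np.std(np.polyval(p,pts[:,1])-pts[:,0]))
# wood fence front-bottom can't be seen; fence top back edge line
Q=[]
for tt in (load("top0.npz"),):
  S0=cv2.cvtColor(tt["pixels"],cv2.COLOR_BGR2HSV)[:,:,2].astype(float)
  for u in range(165,270,3):
    col=S0[:,u-1:u+2].mean(1);seg=-np.gradient(col)[176:188];i=seg.argmax()
    if 0<i<11:
        a,b,c=seg[i-1:i+2];d=.5*(a-c)/(a-2*b+c);Q.append(onz(tt,u,176+i+d,.057)[:2])
Q=np.array(Q);q=np.polyfit(Q[:,1],Q[:,0],1);print("fence back slope",q,np.std(np.polyval(q,Q[:,1])-Q[:,0]))
for y in(.06,-.2): print(y,"gap", (np.polyval(q,y)-.032-np.polyval(p,y)-.036).round(4))
E
```

```text
front edge slope [0.02907813 0.46967543] resid 0.000225077904122149
fence back slope [0.0237776  0.54360296] 0.0007817424547139277
0.06 gap 0.0056
-0.2 gap 0.007
```

Emit:
apply_moves:
  slide:
    - [0.3, 0.35, 0]
    - [0.45, 0.33, 0]
    - [0.45, 0, 0]
    - [0.45, 0, 0]
    - [0.45, 0, 0]
    - [0.45, 0, 0]
    - [0.45, 0, 0]
    - [0.45, 0, 0]
  turn:
    - [0, 0, 0]
    - [0, 0, 0]
    - [0, 0, 0]
    - [0, 0, 0]
    - [0, 0, 0]
    - [0, 0, 0]
    - [0, 0, 0]
    - [0, 0, 0]
  jaw: [1, 1, 1, 1, 1, 1, 1, 1]

```text
time_s: 24.5
tcp_pos: [0.422, -0.0342, 0.155]
eef_rot: [-180.0, 0.0, -91.5]
contact_force: [1.8, 0.1, 0.1]
gripper_width: 0.0002
```

Emit:
apply_moves:
  slide:
    - [0, 0, 0]
    - [0, 0, 0.4]
    - [0, 0, 0.4]
    - [0, 0, 0.39]
    - [0, 0, 0]
  turn:
    - [0, 0, 0]
    - [0, 0, 0]
    - [0, 0, 0]
    - [0, 0, 0]
    - [0, 0, 0]
  jaw: [1, 1, 1, 1, 1]

```text
time_s: 25.0
tcp_pos: [0.4193, -0.0334, 0.0322]
eef_rot: [179.5, -0.2, -91.6]
contact_force: [-0.1, -0.5, 0.3]
gripper_width: 0.0003
```

Contact is expected near x = 0.4565, so I'll approach in small steps.

Emit:
apply_moves:
  slide:
    - [0, -0.12, 0]
    - [0, -0.12, 0]
    - [0, -0.06, 0]
    - [0, -0.04, 0]
    - [0, 0, 0]
  turn:
    - [0, 0, 0]
    - [0, 0, 0]
    - [0, 0, 0]
    - [0, 0, 0]
    - [0, 0, 0]
  jaw: [1, 1, 1, 1, 1]

```text
time_s: 25.5
tcp_pos: [0.4565, -0.0328, 0.0363]
eef_rot: [179.9, -0.0, -91.6]
contact_force: [-4.3, 1.2, 2.8]
gripper_width: 0.0005
```

Emit:
apply_moves:
  slide:
    - [0, -0.02, 0]
    - [0, 0, 0]
    - [0, 0, 0]
  turn:
    - [0, 0, 0]
    - [0, 0, 0]
    - [0, 0, 0]
  jaw: [1, 1, 1]

```text
time_s: 25.8
tcp_pos: [0.4565, -0.0331, 0.0359]
eef_rot: [179.8, -0.0, -91.6]
contact_force: [-9.5, 3.9, 5.8]
gripper_width: 0.0003
```

Emit:
apply_moves:
  slide:
    - [0, -0.02, 0]
    - [0, 0, 0]
    - [0, 0, 0]
  turn:
    - [0, 0, 0]
    - [0, 0, 0]
    - [0, 0, 0]
  jaw: [1, 1, 1]

```text
time_s: 26.1
tcp_pos: [0.4566, -0.0334, 0.0356]
eef_rot: [179.6, -0.1, -91.6]
contact_force: [-15.6, 5.4, 9.1]
gripper_width: 0.0004
```

Emit:
apply_moves:
  slide:
    - [0, 0.1, 0]
    - [0, 0.2, 0]
    - [0, 0, -0.4]
    - [0, 0, -0.4]
    - [0, 0, -0.4]
    - [-0.45, 0, 0]
    - [-0.45, 0, 0]
    - [-0.45, 0, 0]
  turn:
    - [0, 0, 0]
    - [0, 0, 0]
    - [0, 0, 0]
    - [0, 0, 0]
    - [0, 0, 0]
    - [0, 0, 0]
    - [0, 0, 0]
    - [0, 0, 0]
  jaw: [1, 1, 1, 1, 1, 1, 1, 1]

```text
time_s: 26.9
tcp_pos: [0.4352, 0.1047, 0.1575]
eef_rot: [-179.8, 0.2, -91.6]
contact_force: [2.1, -0.7, -0.1]
gripper_width: 0.0007
```

Emit:
apply_moves:
  slide:
    - [-0.1, -0.3, 0]
    - [0, -0.3, 0]
    - [0, 0, 0]
    - [0, 0, 0]
  turn:
    - [0, 0, 0]
    - [0, 0, 0]
    - [0, 0, 0]
    - [0, 0, 0]
  jaw: [1, 1, 1, 1]

```text
time_s: 27.3
tcp_pos: [0.4953, 0.1116, 0.156]
eef_rot: [-180.0, 0.0, -91.5]
contact_force: [-0.2, -0.9, 0.1]
gripper_width: 0.0002
```

Emit:
apply_moves:
  slide:
    - [0, 0.04, 0.4]
    - [0, 0, 0.4]
    - [0, 0, 0.41]
    - [0, 0, 0]
    - [0.15, 0, 0]
    - [0.1, 0, 0]
    - [0.05, 0, 0]
    - [0.03, 0, 0]
  turn:
    - [0, 0, 0]
    - [0, 0, 0]
    - [0, 0, 0]
    - [0, 0, 0]
    - [0, 0, 0]
    - [0, 0, 0]
    - [0, 0, 0]
    - [0, 0, 0]
  jaw: [1, 1, 1, 1, 1, 1, 1, 1]

```text
time_s: 28.1
tcp_pos: [0.4908, 0.0782, 0.0363]
eef_rot: [-179.9, 0.1, -91.5]
contact_force: [0.3, -0.3, 0.6]
gripper_width: 0.0004
```

Emit:
apply_moves:
  slide:
    - [0.02, 0, 0]
    - [0.02, 0, 0]
    - [0, 0, 0]
    - [0, 0, 0]
  turn:
    - [0, 0, 0]
    - [0, 0, 0]
    - [0, 0, 0]
    - [0, 0, 0]
  jaw: [1, 1, 1, 1]

```text
time_s: 28.5
tcp_pos: [0.4907, 0.0756, 0.0352]
eef_rot: [-179.9, 0.1, -91.5]
contact_force: [-1.1, 4.4, 3.1]
gripper_width: 0.0003
```

Emit:
apply_moves:
  slide:
    - [0.02, 0, 0]
    - [0, 0, 0]
    - [0, 0, 0]
    - [-0.05, 0, 0]
    - [-0.3, 0, 0]
    - [0, 0, -0.4]
    - [0, 0, -0.4]
    - [0, 0, -0.4]
  turn:
    - [0, 0, 0]
    - [0, 0, 0]
    - [0, 0, 0]
    - [0, 0, 0]
    - [0, 0, 0]
    - [0, 0, 0]
    - [0, 0, 0]
    - [0, 0, 0]
  jaw: [1, 1, 1, 1, 1, 1, 1, 1]

```text
time_s: 29.3
tcp_pos: [0.4903, 0.1074, 0.1556]
eef_rot: [179.9, -0.1, -91.5]
contact_force: [1.4, 1.1, -0.1]
gripper_width: 0.0001
```

Emit:
apply_moves:
  slide:
    - [-0.45, 0, 0]
    - [-0.45, 0, 0]
    - [-0.45, 0, 0]
    - [-0.4, 0, 0]
    - [-0.3, 0, 0]
    - [0, 0, 0]
    - [0, 0, 0]
  turn:
    - [0, 0, 0]
    - [0, 0, 0]
    - [0, 0, 0]
    - [0, 0, 0]
    - [0, 0, 0]
    - [0, 0, 0]
    - [0, 0, 0]
  jaw: [1, 1, 1, 1, 1, 1, 1]

```text
time_s: 30.0
tcp_pos: [0.4957, 0.3127, 0.1539]
eef_rot: [179.9, -0.1, -91.4]
contact_force: [-0.1, -0.8, -0.1]
gripper_width: 0.0005
```

```bash
python3 look.py 11 230 160 390 260 240 170 390 290
```

```text
30.1 [0.4959 0.3117 0.1543] [ 1.7996e+02 -6.0000e-02 -9.1510e+01] [ 0.4 -0.6 -0.1]
```

View pics/side11.png

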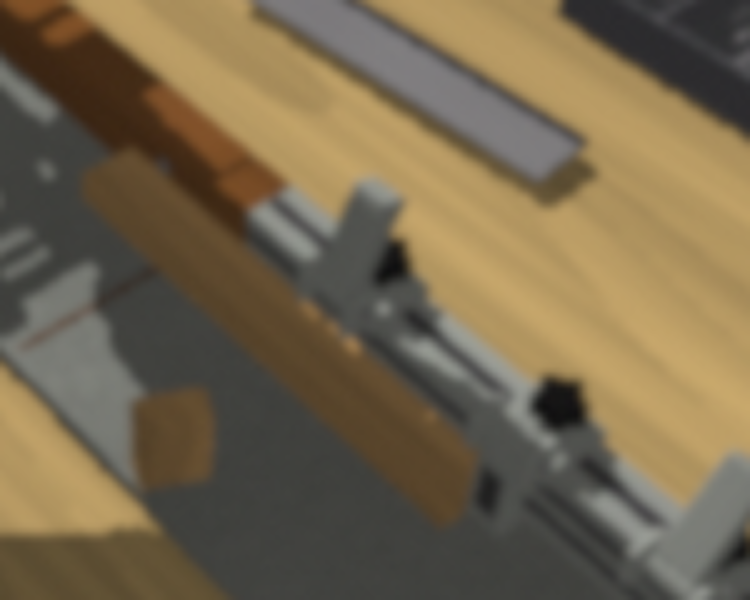

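View pics/top11.png

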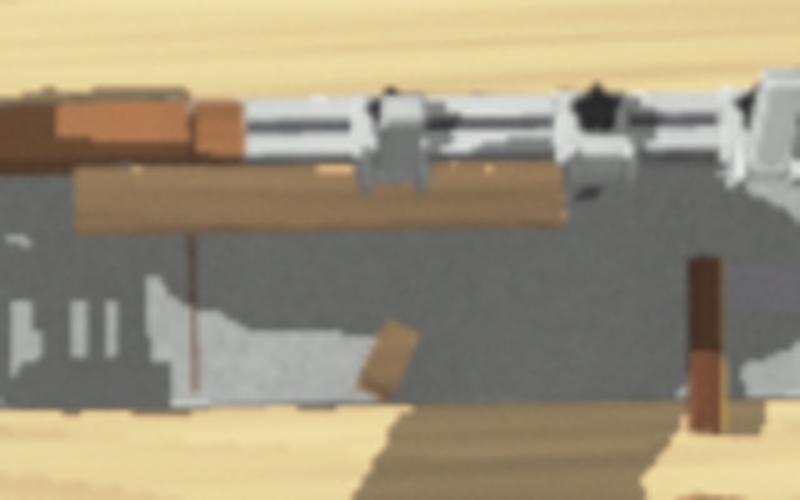

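The strip lies along the fence, with its right end at the lowered middle stop (top crop about (566, 215), side crop about (475, 480)). The near and far stops are still up, and the square and offcut haven't moved. The robot is clear, so I'm handing in.

```bash
python3 -c "
from plant import r
print(r.close_job())"
```

```text
the job is handed in; nothing more can be done
None
```

The job is handed in at about 30 s of the 72 s allowed: the middle stop is down, and the strip is flush to the fence and butted against the stop.

- **Stop:** I pushed the middle stop over from behind and down to its rest. The first press stopped about 4–5 mm short of the fully-down position I had worked out. I put this down to the finger being wider higher up. I pressed again with the tool tilted and met a firm stop within about 1 mm of it (about 11 N).
- **Strip:** I pushed it flush to the fence, then slid it along until its end met the stop (about 16 N). I then pushed it flush again and pushed the end again. Both hit firm contact within 1 mm of where expected.
- **Last checks:** The final pictures show the strip along the fence with its end at the lowered stop. The other two stops are up, and the square and offcut have not moved.
- **Disagreement:** An edge fit on the picture taken before the second flush push gave a gap of 5.6–7.0 mm along the strip. I took this as bias in finding the edges, because that push met the fence at once at the expected place. I did not repeat the fit afterwards.

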